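Let worn end mills into the scrap box with its lid lever

TASK

Three worn end mills are waiting on the sloping in-feed tray of the steel scrap box. With your fingertips press the box's lever paddle all the way down, so that the linked lid swings wide open and the mills roll in, keep it there for a second, then let the lever rise slowly under your fingers, taking a couple of seconds, so that the lid comes down without slamming. Work the lever only: do not touch the lid or the mills, leave everything else on the bench as it is, and finish clear of everything with the lid shut.

Things in the scene. Friction and masses are not known exactly. Their poses are not given: they have to be found in the camera images.
- bin: Grey sheet-steel scrap box bolted to the bench, 200 by 200 mm, 190 mm tall. Origin on the bench under it: walls at x -80 to +118 mm, y -100 to +100 mm in its own frame. Its front faces -x, roughly to the robot; there the steel in-feed tray (y -73 to +73 mm) reaches out to x = -192 mm, sloping 18 degrees down to the mouth, which the lid's front skirt closes; tray rims up to 215 mm high.
- lid_front (a point): Middle of the front top edge of the steel lid: 190 mm above the bench when shut, 362 mm when wide open. The lid is hinged on the box's rear (+x) top edge, 218 mm from hinge to front edge, 214 mm wide, with a 24 mm front skirt. A push rod links it to the lever: it turns 2.66 times as far (0.9 rad at the lever's stop). Nothing brakes it: if the lever is let go it falls and slams.
- lever (a joint): Angle of the lever, rad: 0 at rest (paddle up, lid shut), 0.34 pressed down to its rigid stop (lid wide open). It pivots on the box's +y side (x = 0, 105 mm up), has no catch and comes back up by the lid's weight, the lid always following it; about 4 to 8 N on the paddle moves or holds it.
- lever_pad (a point): Top middle of the lever's black ribbed rubber paddle, 46 (x) by 50 mm (y), on the front end of a dark steel bar at the box's +y side. At rest 158 mm above the bench at x -199, y +153 mm in the box's frame, tilted 9 degrees; at the stop it has gone 70 mm straight down (and 6 mm to the box's -x), tilted 10 degrees the other way. Nothing stands over it.
- mill1_mid (a point): Centre of end mill 1 of 3: 16 mm diameter, 90 mm long, steel, half smooth shank and half dark flutes, lying across the tray (along the box's y), the first, against the lid's skirt. It rolls into the box by itself when the lid is open.
- mill2_mid (a point): Centre of end mill 2 of 3: 16 mm diameter, 90 mm long, steel, half smooth shank and half dark flutes, lying across the tray (along the box's y), the second, behind the first. It rolls into the box by itself when the lid is open.
- mill3_mid (a point): Centre of end mill 3 of 3: 16 mm diameter, 90 mm long, steel, half smooth shank and half dark flutes, lying across the tray (along the box's y), the third, farthest from the lid. It rolls into the box by itself when the lid is open.
- holder: Bystander: tool holder with a short drill standing upright in a round black base 72 mm across, 158 mm tall in all. Origin under its base. Stands at the left of the bench.
- spanner: Bystander: flat hook spanner lying on the bench, 8 mm thick, about 210 mm long along its x.
- nut: Bystander: collet nut, a ring 50 mm across and 22 mm tall. Origin under its centre.
- collet: Bystander: collet standing on its small end, 33 mm across, 40 mm tall. Origin under its centre.
- insertbox: Bystander: flat box of cutting inserts, 90 by 60 by 23 mm. Origin under its centre.
- sprayer: Bystander: spray bottle, 88 mm across, 210 mm tall. Origin under its centre.
- brush: Bystander: bench brush lying at the right of the bench, about 200 mm long along its x, under 30 mm tall.

How it is judged:
By the outcome, as a careful person would: the job done as asked, in the order asked, and still so for the second after the job is handed in, with the robot touching nothing.
It also fails if it takes over 45 s, if anything falls off the work surface, if the arm or the gripper's body presses on something with over 40 N, if the wrist force passes 120 N, or if a joint passes its speed limit or range.

ROBOT

A 6-joint arm with a two-finger parallel gripper is mounted at the origin on the work surface. World frame = base frame: x ahead of the robot, y to its left, z up, the work surface at z = 0. Lengths are in mm, angles in rad, forces in N, time in s.
With the tool pointing down it reaches from about 275 to 750 mm from the base axis. Payload 10.2 kg.
Tool frame: the origin (TCP) lies at the very end of the fingers, on their centre line; the grasp point (between the pads) lies 19 mm behind it; z points along the fingers, y is the direction in which the jaws open and shut (so a half turn about z gives the same grasp; the last joint's range is limited). The gripper opens to 85 mm and grips with 20 to 120 N. Pads are 22 mm wide; open, the fingers measure 114 mm over their backs; the gripper's body (76 mm by 85 mm) begins 54 mm behind the grasp point. The pads swing forward as they close: fully open they stand 13 mm farther back than shut.
Start: joints at [-1.507, 0.313, 1.498, -0, 1.331, -0.223], TCP at [148.501, -503.566, 209.894] pointing down, gripper open.
Joint ranges: [-2.94, 2.94], [-0.97, 2.17], [0.19, 2.56], [-1.23, 4.37], [0.02, 3.11], [-2.88, 2.88]. Speed limits (rad/s): [2.39, 2.39, 3.01, 3.14, 3.14, 3.14].

INTERFACE

Orientations are given as a unit quaternion [w, x, y, z].
In Python, from rig import * gives the robot as it stands. The module is installed in compiled form; this text tells all that it offers.
- The arm moves only by the shell command python3 -m crank 'ROWS' [FORCE]. ROWS is a JSON object of lists of equal length, an entry for each row: "dp": the shift along the world's x, y, z in cm, a list of three; "delta_rot": the turn, a rotation vector about the world's x, y, z in degrees, a list of three; "claw": the closure in counts, from 0 (fully open) to 255 (shut). A call has 1 to 10 rows; each row shifts and turns the commanded pose from where the row before left it; what a row does not reach is not made up. A row lasts 1/10 s, in which the tool goes at most 50 mm and 8.59 degrees, less where a joint would pass 70% of its speed; a pose out of reach is approached as far as the arm can. A call is refused whole if a number of a shift passes 5 or a number of a turn 8.59, either way. A call with a gripper value outside its range is refused whole. The fingers move at their own pace and stop on an object; FORCE is the grip in N (left out, the last holds). Time passes only in rows, so rows that do not move let the fingers close. It gives the time, the measured TCP pose, the force and the opening at its end, in the units of the state.
- sense(): the state, without advancing time (a new reading comes with each control period).
- capture(name): name is "scene" or "top" or "wrist"; returns (picture, depth): 384x512x3 uint8, red, green, blue; 384x512 float32, mm along the optical axis (not along the pixel's ray), 0 where there is no reading.
- camera_model(name): a dict with "fx", "fy", "cx", "cy" (pixels), "dist_coeffs" ([k1, k2, p1, p2, k3] as OpenCV has them; the pictures are not rectified), "cam_to_world" (4x4, takes a point from camera to world coordinates); the wrist camera has in their place "T_tool_cam" (4x4, takes a point from camera to tool coordinates, whose origin is the TCP and whose axes are the flange's). Camera axes: x right, y up, looking along -z (the intrinsics and any distortion apply to the point x, -y, -z); pixel columns grow to the right and rows downward; lengths in mm; the calibration is good to about 2 mm. A picture is of the moment at which its call begins: read the wrist's pose just before it. camera_model takes no time and is no camera call.
- finish_job(): hands the job in, once; it reports no verdict.
Trained networks look in the newest picture that a camera, given by its name, has taken for a name from the list of things; names that differ only in an ending like _2 or _b are one class to them, and where a whole thing is asked for, a point or a joint stands for the part that bears it (a point fixed in the world has none). Each returns a list of dicts, best first, with "p" (0 to 1); they miss things now and then, are a little off and sometimes report something else, mostly with a low value. They report only what shows in the picture. A call takes as long as a camera call.
- boxes_of(camera, target): "centre" ([column, row] in pixels, amid what is visible of it).
- masks_of(camera, target): "region" (384x512 bool, what is visible of it) and "centre" ([column, row] in pixels, amid what is visible of it).
- pinpoint(camera, target): "centre" ([column, row] in pixels: a listed point, or the origin of a listed thing).
The state is a dict: "time_s": time; "joints": joint angles; "dq": joint speeds; "tau": joint torques, N m; "eef_pos": TCP position; "ee_rot": TCP orientation; "force": force on the tool from outside, world axes, zero at the start; "wrist_torque": the same for the moment, N m; "grip_width": opening from 0.0 (shut) to 1.0 (fully open).
Only numpy, scipy, OpenCV 4.12 (cv2) and the standard library are available. Lean on these libraries where they do the work, as an engineer would, in place of code of your own. Each camera call takes 0.05 s, during which the arm holds its last target.

## Working session

There is one attempt and no reset: what is moved stays moved. The work goes in short steps, Python scripts to look and compute and a shell command to move; the robot and the scene stay as the last step left them, time stands still between calls to the robot, and variables do not carry over. Pictures are saved under pics/ and viewed, and the job is handed in when it is done.

```bash
mkdir -p pics
cat > h.py <<'E'
from rig import *
import numpy as np, cv2
def world(cam,px,depth,z=None,T=None):
    m=camera_model(cam)
    K=np.array([[m['fx'],0,m['cx']],[0,m['fy'],m['cy']],[0,0,1]],float)
    u=cv2.undistortPoints(np.array([[px]],float),K,np.array(m['dist_coeffs'],float))[0,0]
    r=np.array([u[0],-u[1],-1.])
    M=np.array(m['cam_to_world']) if T is None else T
    if z is not None:
        d=M[:3,:3]@r; depth=(z-M[2,3])/d[2]
    return (M@np.append(r*depth,1))[:3]
def med(d,px,k=2):
    c,r=int(round(px[0])),int(round(px[1])); w=d[max(r-k,0):r+k+1,max(c-k,0):c+k+1]; w=w[w>0]
    return float(np.median(w)) if w.size else 0
E
python3 - <<'E'
from h import *
s=sense();print({k:np.round(v,3).tolist() for k,v in s.items()})
for cam in ("scene","top"):
    im,d=capture(cam); cv2.imwrite(f"pics/{cam}0.png",cv2.cvtColor(im,cv2.COLOR_RGB2BGR))
    for t in ("lever_pad","lid_front","mill1_mid","bin","holder","sprayer","lever"):
        for f in ((pinpoint,) if t!="lever" else (boxes_of,)):
            for o in f(cam,t)[:2]:
                print(cam,t,round(o['p'],2),np.round(o['centre']),np.round(world(cam,o['centre'],med(d,o['centre']))))
E
```

```text
{'time_s': 0.0, 'joints': [-1.507, 0.313, 1.498, 0.0, 1.331, -0.223], 'dq': [-0.0, -0.001, -0.001, -0.0, -0.002, -0.0], 'tau': [-0.002, -41.227, -25.974, -0.0, 0.004, -0.0], 'eef_pos': [148.487, -503.282, 209.332], 'ee_rot': [-0.001, 0.99, 0.143, 0.0], 'force': [0.242, -0.354, -0.158], 'wrist_torque': [-0.016, 0.015, -0.015], 'grip_width': 1.003}
scene lever_pad 0.84 [236. 186.] [564. -41. 157.]
scene lid_front 0.69 [210. 227.] [ 643. -212.  189.]
scene mill1_mid 0.59 [207. 230.] [ 646. -222.  190.]
scene holder 0.82 [298. 144.] [468. 394.  21.]
scene sprayer 0.84 [328. 148.] [568. 448.  29.]
scene lever 0.67 [232. 188.] [561. -55. 158.]
scene lever 0.41 [122. 320.] [ 599. -473.   19.]
top lever_pad 0.78 [265. 186.] [555. -45. 161.]
top lever_pad 0.55 [307. 171.] [ 601. -196.  184.]
top lid_front 0.9 [312. 162.] [ 635. -214.  176.]
top lid_front 0.5 [309. 170.] [ 604. -201.  184.]
top mill1_mid 0.67 [307. 163.] [ 631. -198.  174.]
top mill1_mid 0.6 [266. 188.] [545. -47. 160.]
top holder 0.73 [148. 224.] [436. 397.  70.]
top sprayer 0.67 [130. 195.] [543. 458. 114.]
top sprayer 0.55 [230. 207.] [502.  90.  39.]
top lever 0.67 [268. 184.] [562. -54. 158.]
```

View pics/scene0.png

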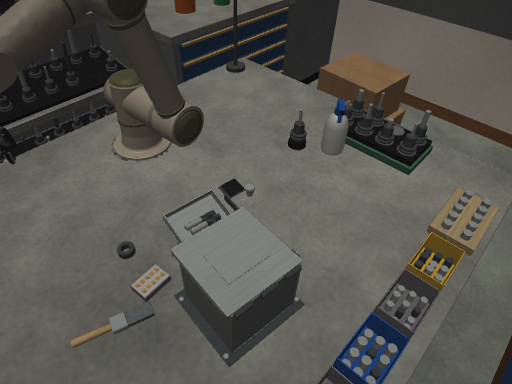

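View pics/top0.png

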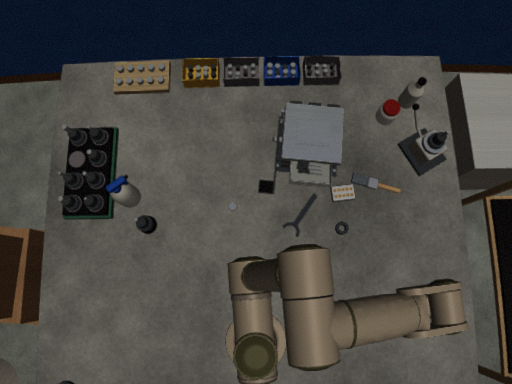

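The pad is the black square at about (232,187) in the scene picture and (266,186) in the top one. The collet is just beside it. The tray, with the mills on it, lies in front of the lid. Next I'll refine the pad and the box yaw.

Run:
```python
from h import *
for cam in ("scene","top"):
    im,d=capture(cam)
    for t in ("lever_pad","bin"):
        for o in masks_of(cam,t)[:1]:
            m=o['region']; print(cam,t,o['p'],m.sum(),np.round(o['centre']))
            vs,us=np.nonzero(m&(d>0))
            P=np.array([world(cam,(u,v),d[v,u]) for u,v in zip(us,vs)])
            q=P[(P[:,2]>(140 if t=="lever_pad" else 180))&(P[:,2]<(175 if t=="lever_pad" else 200))]
            if t=="lever_pad":
                dark=np.array([im[v,u].max()<50 for u,v in zip(us,vs)])
                q=P[dark&(P[:,2]>140)&(P[:,2]<180)]
            if len(q)>5:
                print(' n',len(q),'mean',q.mean(0).round(1),'min',q.min(0).round(),'max',q.max(0).round(),'rect',cv2.minAreaRect(q[:,:2].astype(np.float32)))
                A=np.c_[q[:,:2],np.ones(len(q))]; print(' plane',np.linalg.lstsq(A,q[:,2],rcond=None)[0].round(3))
    # lid top by height over whole image
    vs,us=np.nonzero(d>0); sel=(us>150)&(us<360)&(vs>90)&(vs<310); 
    P=np.array([world(cam,(u,v),d[v,u]) for u,v in zip(us[sel],vs[sel])])
    q=P[(abs(P[:,2]-190)<6)&(P[:,0]>500)]
    print(' lid rect',cv2.minAreaRect(q[:,:2].astype(np.float32)),q.mean(0))
    if cam=="top": crop=im[80:240,190:370]
    else: crop=im[150:320,130:310]
    cv2.imwrite(f"pics/{cam}1.png",cv2.resize(cv2.cvtColor(crop,cv2.COLOR_RGB2BGR),None,fx=3.3,fy=3.3,interpolation=cv2.INTER_CUBIC))
```

```text
scene lever_pad 0.91 395 [231. 192.]
 n 244 mean [560.1 -54.4 156.2] min [534. -89. 140.] max [608. -26. 162.] rect ((572.8990478515625, -57.59595489501953), (54.57414245605469, 79.06547546386719), 81.61943817138672)
 plane [-2.02000e-01  9.50000e-02  2.74298e+02]
scene bin 0.69 15235 [233. 275.]Traceback (most recent call last):
  File "<stdin>", line 8, in <module>
  File "h.py", line 4, in world
    m=camera_model(cam)
ValueError: time passes only in moves, steps and waits
```

```bash
cat >> h.py <<'E'
def cloud(cam,d,m=None,T=None):
    m=m or camera_model(cam)
    K=np.array([[m['fx'],0,m['cx']],[0,m['fy'],m['cy']],[0,0,1]],float)
    vv,uu=np.mgrid[:384,:512]
    u=cv2.undistortPoints(np.stack([uu,vv],-1).reshape(-1,1,2).astype(float),K,np.array(m['dist_coeffs'],float)).reshape(384,512,2)
    r=np.stack([u[...,0],-u[...,1],-np.ones((384,512))],-1)*d[...,None]
    M=np.array(m['cam_to_world']) if T is None else T
    P=r@M[:3,:3].T+M[:3,3]; P[d<=0]=np.nan
    return P
E
python3 - <<'E'
from h import *
for cam in ("scene","top"):
    im,d=capture(cam); P=cloud(cam,d)
    dark=im.max(2)<60
    near=(abs(P[...,0]-558)<50)&(abs(P[...,1]+48)<50)&(abs(P[...,2]-157)<18)
    q=P[near&dark]
    print(cam,'n',len(q),'mean',q.mean(0).round(1),'min',q.min(0).round(),'max',q.max(0).round(),'rect',cv2.minAreaRect(q[:,:2].astype(np.float32)))
    q=P[(abs(P[...,2]-190)<5)&(P[...,0]>500)&(abs(P[...,1]+220)<220)]
    print(' lid',cv2.minAreaRect(q[:,:2].astype(np.float32)),q.mean(0).round(1))
    crop=im[80:240,190:370] if cam=="top" else im[150:320,130:310]
    cv2.imwrite(f"pics/{cam}1.png",cv2.resize(cv2.cvtColor(crop,cv2.COLOR_RGB2BGR),None,fx=3.3,fy=3.3,interpolation=cv2.INTER_CUBIC))
E
```

```text
scene n 280 mean [560.9 -56.9 155.2] min [530. -87. 139.] max [601. -23. 163.] rect ((569.4646606445312, -55.741214752197266), (58.281227111816406, 71.28919982910156), 81.10234832763672)
 lid ((707.3111572265625, -220.4558868408203), (217.56378173828125, 317.0693359375), 83.58929443359375) [ 750.9 -233.2  189.4]
top n 206 mean [554.9 -51.3 157.8] min [529. -83. 140.] max [607. -23. 171.] rect ((570.2406005859375, -52.17434310913086), (54.97303771972656, 79.6764144897461), 83.09938049316406)
 lid ((704.1109008789062, -218.30758666992188), (218.92251586914062, 317.65325927734375), 84.20034790039062) [ 738.8 -221.9  189.9]
```

View pics/top1.png

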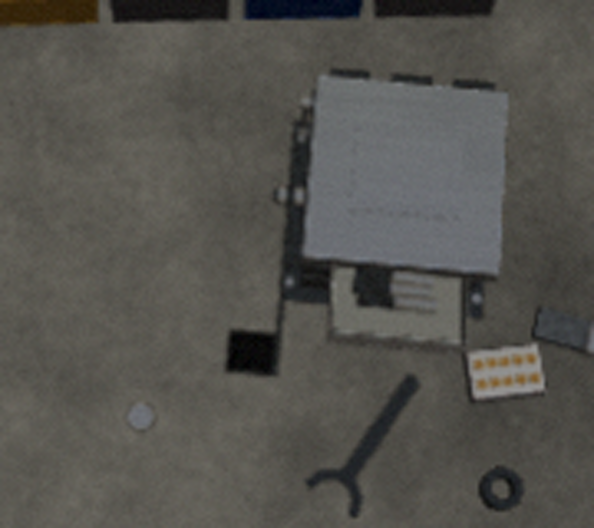

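View pics/scene1.png

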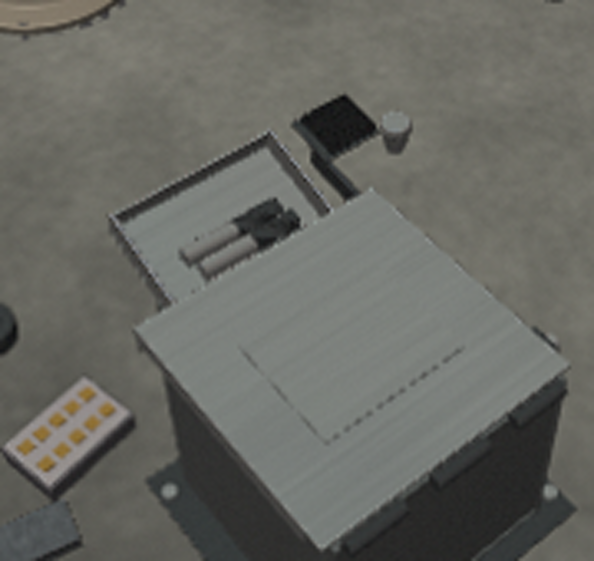

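Run:
```python
from h import *
print(world("top",(266.2,186.5),0,z=158),world("scene",(232.3,187.3),0,z=158))
import itertools
s=sense(); print(s['eef_pos'],s['time_s'])
```

```text
[553.02411253 -49.34175926 158.        ] [560.8681195  -52.52888783 158.        ]
[ 148.49566552 -503.5794011   209.92571468] 1.05
```

```bash
python3 -m crank '{"dp":[[0,0,2],[1,1,2],[2.7,3,1],[2.7,3,0],[2.7,3,0],[2.7,3,0],[2.7,3,0],[2.7,3,0],[2.7,3,0],[2.7,3,0]],"delta_rot":[[0,0,0],[0,0,0],[0,0,0],[0,0,0],[0,0,0],[0,0,0],[0,0,0],[0,0,0],[0,0,0],[0,0,0]],"claw":[255,255,255,255,255,255,255,255,255,255]}' 40
```

```text
time_s: 2.05
eef_pos: [375.4, -252.2, 260.1]
ee_rot: [0.0, 0.99, 0.143, 0.0]
force: [-0.4, -0.3, 0.3]
grip_width: -0.0
```

```bash
python3 -m crank '{"dp":[[2.6,3,0],[2.6,3,0],[2.6,3,0],[2.6,3,0],[2.6,3,0],[2.5,2.7,-1],[1.5,1.7,-2],[1,1,-2],[0,0,0],[0,0,0]],"delta_rot":[[0,0,0],[0,0,0],[0,0,0],[0,0,0],[0,0,0],[0,0,0],[0,0,0],[0,0,0],[0,0,0],[0,0,0]],"claw":[255,255,255,255,255,255,255,255,255,255]}'
python3 - <<'E'
from h import *
s=sense();print(s['eef_pos'],s['force'],s['time_s'])
for cam in ("wrist","scene"):
    im,d=capture(cam); cv2.imwrite(f"pics/{cam}2.png",cv2.cvtColor(im,cv2.COLOR_RGB2BGR))
    if cam=="wrist":
        for o in pinpoint(cam,"lever_pad"): print(o['p'],o['centre'])
        from scipy.spatial.transform import Rotation as R
        q=s['ee_rot'];T=np.eye(4);T[:3,:3]=R.from_quat([q[1],q[2],q[3],q[0]]).as_matrix();T[:3,3]=s['eef_pos']
        T=T@np.array(camera_model('wrist')['T_tool_cam'])
        o=pinpoint(cam,"lever_pad")
        if o: print(world(cam,o[0]['centre'],med(d,o[0]['centre']),T=T))
        P=cloud(cam,d,T=T);np.save('P.npy',P)
        q=P[(im.max(2)<60)&(abs(P[...,0]-556)<40)&(abs(P[...,1]+50)<40)&(abs(P[...,2]-158)<12)]
        if len(q): print(len(q),q.mean(0),np.percentile(q,2,axis=0),np.percentile(q,98,axis=0))
E
```

```text
time_s: 3.05
eef_pos: [554.4, -49.9, 210.4]
ee_rot: [0.0, 0.99, 0.143, -0.0]
force: [-0.3, 0.4, 0.9]
grip_width: -0.001
[554.36137745 -49.86539488 210.38217041] [-0.29615097  0.39315305  0.94211093] 3.05
0.76 [251.8, 199.3]
[557.5192104  -47.34633899 160.85331226]
3382 [557.51047767 -47.20154569 160.81741803] [535.63895756 -71.27249786 156.28791308] [578.62944655 -23.95210091 164.84084825]
```

View pics/wrist2.png

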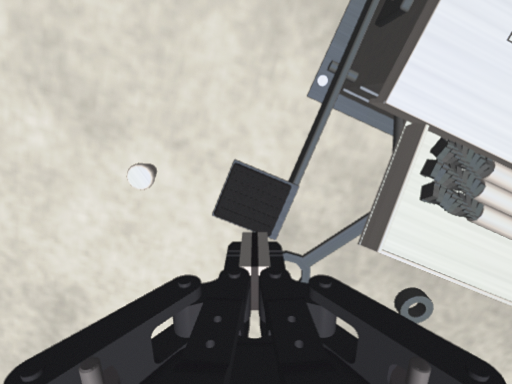

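View pics/scene2.png

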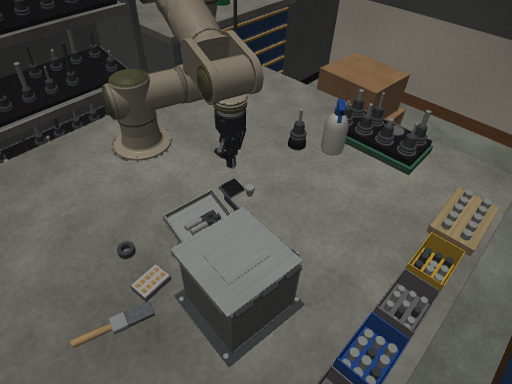

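The wrist view puts the pad at about (253,198), just ahead of the shut fingers. The three mills lie against the skirt at about (460,180). I'll centre over the pad and lower to contact.

```bash
python3 -m crank '{"dp":[[0.3,0.3,-1],[0,0,-1],[0,0,-1],[0,0,-1],[0,0,-0.4],[0,0,-0.3],[0,0,-0.3],[0,0,-0.3],[0,0,0]],"delta_rot":[[0,0,0],[0,0,0],[0,0,0],[0,0,0],[0,0,0],[0,0,0],[0,0,0],[0,0,0],[0,0,0]],"claw":[255,255,255,255,255,255,255,255,255]}'
```

```text
time_s: 4.15
eef_pos: [557.4, -46.6, 156.7]
ee_rot: [-0.0, 0.99, 0.143, -0.0]
force: [-0.1, 0.1, -0.1]
grip_width: 0.003
```

```bash
python3 -m crank '{"dp":[[0,0,-0.3],[0,0,-0.3],[0,0,-0.3],[0,0,0]],"delta_rot":[[0,0,0],[0,0,0],[0,0,0],[0,0,0]],"claw":[255,255,255,255]}'
```

```text
time_s: 4.55
eef_pos: [557.3, -46.5, 147.4]
ee_rot: [-0.0, 0.99, 0.143, -0.0]
force: [-0.6, 0.4, 0.0]
grip_width: -0.001
```

Run:
```python
from h import *
s=sense();print(s['eef_pos'],s['force'],s['wrist_torque'])
a,_=capture("wrist");b,d=capture("scene")
b=cv2.resize(b[90:260,130:310],None,fx=2.9,fy=2.9,interpolation=cv2.INTER_CUBIC)
cv2.imwrite("pics/w3.png",a[...,::-1]);cv2.imwrite("pics/s3.png",b[...,::-1])
```

```text
[557.29276068 -46.50454885 147.41837432] [-5.92254698e-01  3.87345465e-01  2.87363462e-04] [-0.0041655  -0.05557791 -0.03595338]
```

View pics/w3.png

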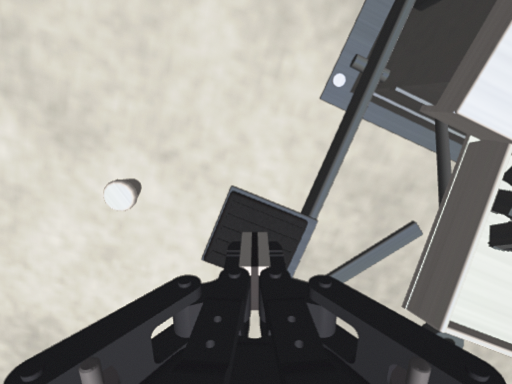

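View pics/s3.png

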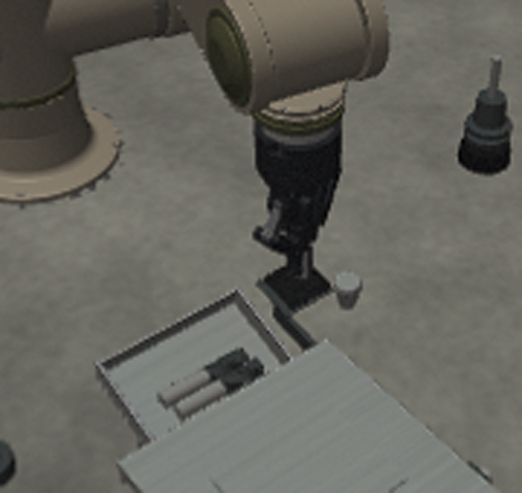

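```bash
cat >> h.py <<'E'
def wristT(s):
    from scipy.spatial.transform import Rotation as R
    q=s['ee_rot'];T=np.eye(4);T[:3,:3]=R.from_quat([q[1],q[2],q[3],q[0]]).as_matrix();T[:3,3]=s['eef_pos']
    return T@np.array(camera_model('wrist')['T_tool_cam'])
E
python3 - <<'E'
from h import *
s=sense();T=wristT(s)
im,d=capture("wrist");P=cloud("wrist",d,T=T)
for px in [(250,205),(225,230),(235,200),(290,220),(265,215),(252,240),(247,255),(261,255)]:
    print(px,P[px[1],px[0]].round(1),im[px[1],px[0]])
im,d=capture("top");P=cloud("top",d)
near=(abs(P[...,0]-635)<12)&(abs(P[...,1]+214)<30);print('lid z top',np.nanmax(P[near][:,2]))
o=pinpoint("top","lid_front");print([(x['p'],x['centre'],P[int(x['centre'][1])-2,int(x['centre'][0])]) for x in o])
E
```

```text
(250, 205) [576.3 -38.8 156.6] [45 46 46]
(225, 230) [559.6 -28.7 162.4] [44 44 48]
(235, 200) [577.  -29.6 157. ] [46 46 47]
(290, 220) [574.5 -63.8 158.1] [47 47 48]
(265, 215) [573.8 -48.6 159.3] [47 46 49]
(252, 240) [568.9 -42.4 184.9] [27 26 27]
(247, 255) [568.8 -40.2 200.5] [92 90 89]
(261, 255) [570.1 -46.4 199.6] [93 90 88]
lid z top 195.8127374813862
[(0.82, [309.6, 160.5], array([ 646.51496434, -203.66752087,  189.32978613]))]
```

The pad reads z≈159, so it hasn't moved, and there is no force. The fingertips must end a little behind the nominal TCP, so I'll keep going down carefully.

```bash
python3 -m crank '{"dp":[[0,0,-0.2],[0,0,-0.2],[0,0,0]],"delta_rot":[[0,0,0],[0,0,0],[0,0,0]],"claw":[255,255,255]}'
python3 -m crank '{"dp":[[0,0,-0.2],[0,0,-0.2],[0,0,0]],"delta_rot":[[0,0,0],[0,0,0],[0,0,0]],"claw":[255,255,255]}'
python3 - <<'E'
from h import *
s=sense();T=wristT(s)
im,d=capture("wrist");P=cloud("wrist",d,T=T)
for px in [(250,200),(225,230),(290,220),(235,205)]:
    print(px,P[px[1],px[0]].round(1),im[px[1],px[0]])
E
```

```text
time_s: 5.1
eef_pos: [557.3, -46.5, 143.5]
ee_rot: [-0.0, 0.99, 0.143, -0.0]
force: [-0.4, 0.8, -0.1]
grip_width: 0.005
time_s: 5.4
eef_pos: [557.4, -46.5, 139.5]
ee_rot: [-0.0, 0.99, 0.143, -0.0]
force: [-0.1, -0.3, -0.0]
grip_width: -0.004
(250, 200) [579.9 -37.8 150.6] [ 99 107 118]
(225, 230) [562.4 -28.6 160.2] [49 47 49]
(290, 220) [576.7 -62.2 156.1] [40 38 39]
(235, 205) [577.1 -30.1 157.5] [45 45 46]
```

Run:
```python
from h import *
a,d=capture("wrist");b,_=capture("scene");np.save("dw.npy",d)
b=cv2.resize(b[110:220,180:290],None,fx=5,fy=5,interpolation=cv2.INTER_CUBIC)
cv2.imwrite("pics/w4.png",a[...,::-1]);cv2.imwrite("pics/s4.png",np.clip(b[...,::-1].astype(float)*1.8,0,255).astype(np.uint8))
print(camera_model("wrist")["T_tool_cam"])
```

```text
[[-1.06232920e-04  9.53847449e-01  3.00291580e-01  7.78073445e+01]
 [ 9.99999841e-01  2.67861003e-04 -4.97068987e-04  3.03003337e-01]
 [-5.54564389e-04  3.00291480e-01 -9.53847325e-01 -1.66073501e+02]
 [ 0.00000000e+00  0.00000000e+00  0.00000000e+00  1.00000000e+00]]
```

View pics/w4.png

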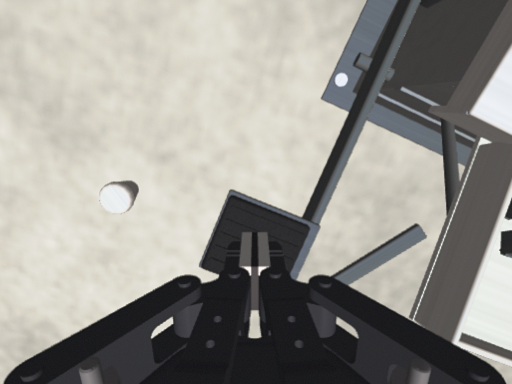

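View pics/s4.png

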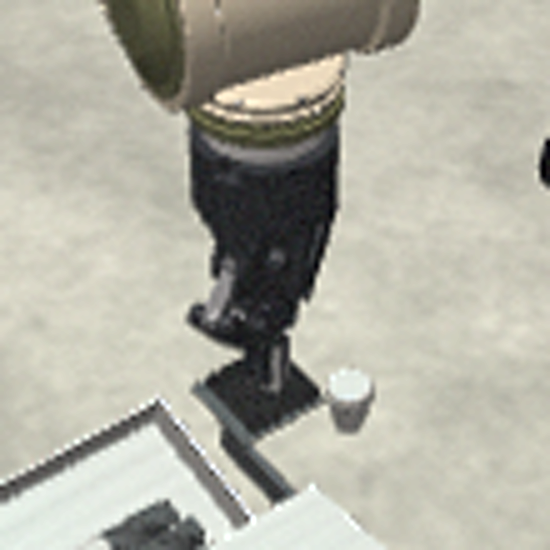

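Run:
```python
from h import *
m=camera_model("wrist");print(m['fx'],m['cx'],m['cy'])
d=np.load("dw.npy");P=cloud("wrist",d,T=np.array(m["T_tool_cam"]))
for r in range(218,262,3): print(r,[P[r,c].round(1).tolist() for c in (246,254,262)])
```

```text
287.44894797940896 254.2545732750462 191.85715282782445
218 [[17.1, -4.1, -20.8], [16.5, 0.2, -19.2], [16.8, 4.6, -20.1]]
221 [[14.4, -4.2, -18.6], [14.8, 0.2, -19.6], [14.9, 4.7, -19.6]]
224 [[12.8, -4.2, -19.1], [12.8, 0.2, -19.1], [13.1, 4.7, -19.7]]
227 [[11.9, -4.2, -21.1], [10.6, 0.2, -18.3], [10.5, 4.7, -17.9]]
230 [[9.9, -4.2, -20.7], [9.5, 0.2, -19.8], [9.5, 4.7, -19.8]]
233 [[12.2, -3.9, -29.2], [12.1, 0.2, -29.0], [12.1, 4.4, -29.1]]
236 [[12.2, -3.8, -32.8], [12.4, 0.2, -33.2], [12.2, 4.3, -32.7]]
239 [[12.6, -3.7, -37.0], [12.1, 0.2, -36.0], [12.5, 4.2, -36.6]]
242 [[12.7, -3.6, -40.4], [12.8, 0.2, -40.4], [11.9, 4.2, -38.7]]
245 [[12.4, -3.6, -42.8], [12.0, 0.2, -42.1], [11.9, 4.1, -41.8]]
248 [[11.9, -3.5, -44.9], [11.9, 0.2, -44.8], [12.0, 4.0, -45.1]]
251 [[12.1, -3.4, -48.1], [11.6, 0.2, -47.2], [12.2, 3.9, -48.3]]
254 [[12.7, -3.3, -51.9], [12.3, 0.2, -51.1], [12.7, 3.8, -51.9]]
257 [[12.3, -3.3, -53.8], [12.6, 0.2, -54.3], [12.6, 3.8, -54.3]]
260 [[12.4, -3.2, -56.4], [12.0, 0.2, -55.7], [11.9, 3.7, -55.7]]
```

The wrist depth shows the finger ends about 28 mm behind the reported TCP, with a gap of about 8 mm still to the pad. I'll go by contact instead of the nominal TCP.

```bash
python3 -m crank '{"dp":[[0,0,-0.2],[0,0,-0.2],[0,0,-0.2],[0,0,-0.2],[0,0,0]],"delta_rot":[[0,0,0],[0,0,0],[0,0,0],[0,0,0],[0,0,0]],"claw":[255,255,255,255,255]}'
python3 -m crank '{"dp":[[0,0,-0.2],[0,0,-0.2],[0,0,0]],"delta_rot":[[0,0,0],[0,0,0],[0,0,0]],"claw":[255,255,255]}'
```

```text
time_s: 6.05
eef_pos: [557.4, -46.6, 132.9]
ee_rot: [0.0, 0.99, 0.143, 0.0]
force: [-4.7, 0.6, 10.2]
grip_width: 0.001
time_s: 6.35
eef_pos: [557.3, -46.5, 128.5]
ee_rot: [0.0, 0.99, 0.143, -0.0]
force: [-3.4, 1.4, 8.0]
grip_width: -0.002
```

Contact came at TCP z≈133, so I expect the stop at about 63. Pressing on, following the paddle's small −x drift.

```bash
python3 -m crank '{"dp":[[0,0,-0.3],[0,0,-0.3],[0,0,-0.3],[0,0,-0.3],[0,0,-0.3],[0,0,-0.3],[0,0,-0.3],[-0.1,0,-0.3],[0,0,-0.3],[-0.1,0,-0.3]],"delta_rot":[[0,0,0],[0,0,0],[0,0,0],[0,0,0],[0,0,0],[0,0,0],[0,0,0],[0,0,0],[0,0,0],[0,0,0]],"claw":[255,255,255,255,255,255,255,255,255,255]}'
python3 -m crank '{"dp":[[0,0,-0.3],[-0.1,0,-0.3],[0,0,-0.3],[-0.1,0,-0.3],[0,0,-0.3],[-0.1,0,-0.3],[0,0,-0.3],[0,0,-0.3],[-0.1,0,-0.3],[0,0,0]],"delta_rot":[[0,0,0],[0,0,0],[0,0,0],[0,0,0],[0,0,0],[0,0,0],[0,0,0],[0,0,0],[0,0,0],[0,0,0]],"claw":[255,255,255,255,255,255,255,255,255,255]}'
```

```text
time_s: 7.35
eef_pos: [556.2, -46.4, 98.7]
ee_rot: [0.0, 0.99, 0.143, 0.001]
force: [2.3, 1.8, 6.8]
grip_width: 0.001
time_s: 8.35
eef_pos: [552.1, -46.8, 71.3]
ee_rot: [0.0, 0.99, 0.143, 0.001]
force: [1.5, -0.3, 4.2]
grip_width: -0.001
```

```bash
python3 -m crank '{"dp":[[0,0,-0.2],[0,0,-0.2],[0,0,-0.1],[0,0,0]],"delta_rot":[[0,0,0],[0,0,0],[0,0,0],[0,0,0]],"claw":[255,255,255,255]}'
python3 -m crank '{"dp":[[0,0,-0.1],[0,0,-0.1],[0,0,-0.1],[0,0,0]],"delta_rot":[[0,0,0],[0,0,0],[0,0,0],[0,0,0]],"claw":[255,255,255,255]}'
```

```text
time_s: 8.75
eef_pos: [552.5, -46.9, 68.8]
ee_rot: [0.001, 0.99, 0.143, 0.002]
force: [-7.1, 1.7, 25.6]
grip_width: -0.001
time_s: 9.15
eef_pos: [552.7, -47.0, 68.4]
ee_rot: [0.001, 0.99, 0.143, 0.002]
force: [-16.6, 2.5, 47.3]
grip_width: 0.004
```

The stop is reached: the force climbs with almost no motion. I'll ease the press a little, hold, and check the mills.

```bash
python3 -m crank '{"dp":[[0,0,0.1],[0,0,0],[0,0,0],[0,0,0],[0,0,0],[0,0,0],[0,0,0],[0,0,0]],"delta_rot":[[0,0,0],[0,0,0],[0,0,0],[0,0,0],[0,0,0],[0,0,0],[0,0,0],[0,0,0]],"claw":[255,255,255,255,255,255,255,255]}'
python3 - <<'E'
from h import *
a,d=capture("top");b,_=capture("scene")
P=cloud("top",d);q=P[(abs(P[...,0]-720)<120)&(abs(P[...,1]+220)<120)];print('lid max z',np.nanpercentile(q[:,2],99.5))
b=cv2.resize(b[110:330,130:330],None,fx=2.7,fy=2.7,interpolation=cv2.INTER_CUBIC)
a=cv2.resize(a[60:240,200:380],None,fx=3,fy=3,interpolation=cv2.INTER_CUBIC)
cv2.imwrite("pics/t5.png",a[...,::-1]);cv2.imwrite("pics/s5.png",b[...,::-1])
E
```

```text
time_s: 9.95
eef_pos: [552.7, -46.9, 68.5]
ee_rot: [0.001, 0.99, 0.143, 0.002]
force: [-12.5, 1.3, 39.0]
grip_width: -0.001
lid max z 360.3902027970285
```

View pics/t5.png

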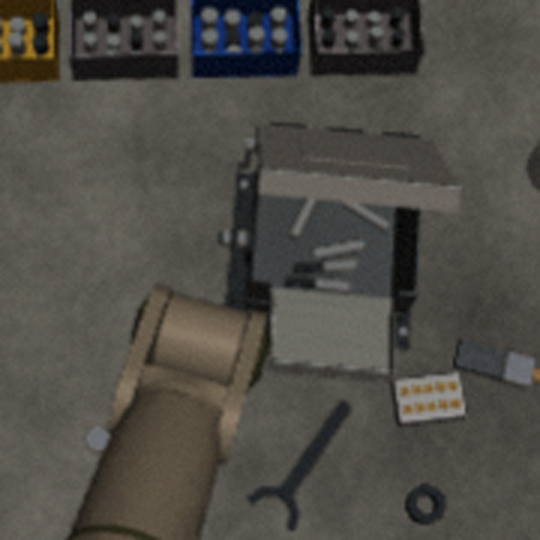

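View pics/s5.png

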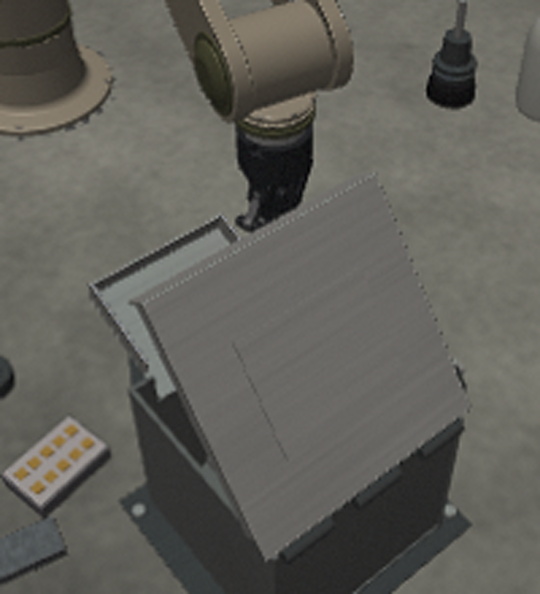

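The lid is wide open (360 mm). The tray is empty, and the mills lie in the box at about (330,265) in the top crop. The press has been held for over 1 s, so now the slow rise.

```bash
python3 -m crank '{"dp":[[0,0,0.2],[0,0,0.25],[0,0,0.25],[0.1,0,0.25],[0,0,0.25],[0,0,0.25],[0.1,0,0.25],[0,0,0.25],[0.1,0,0.25],[0,0,0.25]],"delta_rot":[[0,0,0],[0,0,0],[0,0,0],[0,0,0],[0,0,0],[0,0,0],[0,0,0],[0,0,0],[0,0,0],[0,0,0]],"claw":[255,255,255,255,255,255,255,255,255,255]}'
python3 -m crank '{"dp":[[0,0,0.25],[0.1,0,0.25],[0,0,0.25],[0.1,0,0.25],[0,0,0.25],[0,0,0.25],[0.1,0,0.25],[0,0,0.25],[0,0,0.25],[0,0,0.25]],"delta_rot":[[0,0,0],[0,0,0],[0,0,0],[0,0,0],[0,0,0],[0,0,0],[0,0,0],[0,0,0],[0,0,0],[0,0,0]],"claw":[255,255,255,255,255,255,255,255,255,255]}'
```

```text
time_s: 11.05
eef_pos: [554.3, -46.4, 88.5]
ee_rot: [-0.0, 0.99, 0.143, -0.0]
force: [-4.1, -0.3, 5.6]
grip_width: -0.001
time_s: 12.05
eef_pos: [558.3, -46.5, 114.2]
ee_rot: [0.0, 0.99, 0.143, 0.001]
force: [-0.3, 0.1, 6.2]
grip_width: 0.001
```

```bash
python3 -m crank '{"dp":[[0,0,0.25],[0,0,0.25],[0,0,0.25],[0,0,0.2],[0,0,0.2],[0,0,0.2],[0,0,0.2],[0,0,0.2],[0,0,0.2],[0,0,0.2]],"delta_rot":[[0,0,0],[0,0,0],[0,0,0],[0,0,0],[0,0,0],[0,0,0],[0,0,0],[0,0,0],[0,0,0],[0,0,0]],"claw":[255,255,255,255,255,255,255,255,255,255]}'
```

```text
time_s: 13.05
eef_pos: [559.4, -46.8, 136.1]
ee_rot: [0.001, 0.99, 0.143, 0.003]
force: [4.6, -0.0, 6.0]
grip_width: -0.0
```

```bash
python3 -m crank '{"dp":[[0,0,0.15],[0,0,0.15],[0,0,0.15],[0,0,0.15],[0,0,0.2],[0,0,0.2],[0,0,0]],"delta_rot":[[0,0,0],[0,0,0],[0,0,0],[0,0,0],[0,0,0],[0,0,0],[0,0,0]],"claw":[255,255,255,255,255,255,255]}'
```

```text
time_s: 13.75
eef_pos: [557.6, -46.6, 145.1]
ee_rot: [0.0, 0.99, 0.143, 0.0]
force: [0.6, 0.2, 0.0]
grip_width: -0.002
```

Contact is released. I'll retreat straight up, then back away toward the robot.

```bash
python3 -m crank '{"dp":[[0,0,1],[0,0,2],[0,0,3],[0,0,4],[-1,0,3],[-3,0,2],[-4,0,0],[-4,0,0],[-2,0,0],[0,0,0]],"delta_rot":[[0,0,0],[0,0,0],[0,0,0],[0,0,0],[0,0,0],[0,0,0],[0,0,0],[0,0,0],[0,0,0],[0,0,0]],"claw":[255,255,255,255,255,255,255,255,255,255]}'
python3 - <<'E'
from h import *
s=sense();print(s['eef_pos'],s['force'])
a,d=capture("top");b,e=capture("scene")
P=cloud("scene",e);q=P[(abs(P[...,0]-735)<80)&(abs(P[...,1]+224)<80)];print('lid z',np.nanpercentile(q[:,2],[2,50,98]))
q=P[(b.max(2)<60)&(abs(P[...,0]-558)<25)&(abs(P[...,1]+48)<25)&(P[...,2]>60)&(P[...,2]<190)];print('pad',len(q),q.mean(0))
b=cv2.resize(b[80:360,60:400],None,fx=2,fy=2,interpolation=cv2.INTER_CUBIC)
a=cv2.resize(a[60:260,110:430],None,fx=2.4,fy=2.4,interpolation=cv2.INTER_CUBIC)
cv2.imwrite("pics/t6.png",a[...,::-1]);cv2.imwrite("pics/s6.png",b[...,::-1])
E
```

```text
time_s: 14.75
eef_pos: [415.9, -46.4, 296.2]
ee_rot: [0.001, 0.99, 0.143, 0.001]
force: [0.5, 0.2, 0.6]
grip_width: 0.003
[415.94968026 -46.39970124 296.23094307] [0.49035707 0.18685604 0.57235125]
lid z [186.92809465 189.8653065  193.01735756]
pad 221 [559.71711775 -50.66515421 156.86006466]
```

View pics/t6.png

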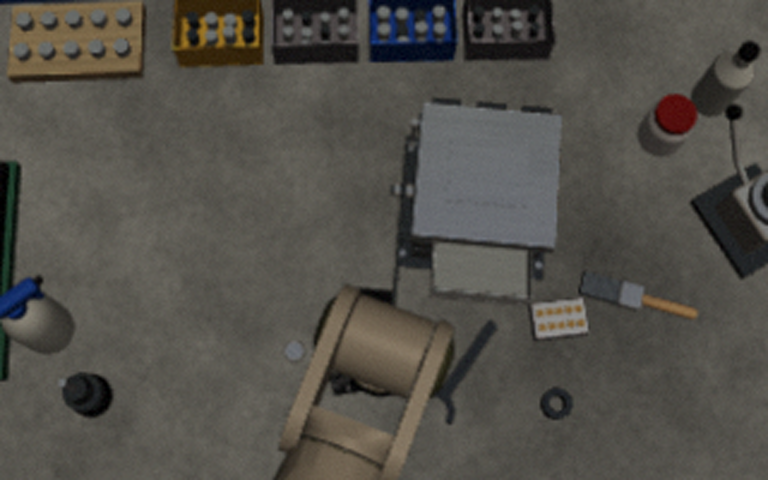

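View pics/s6.png

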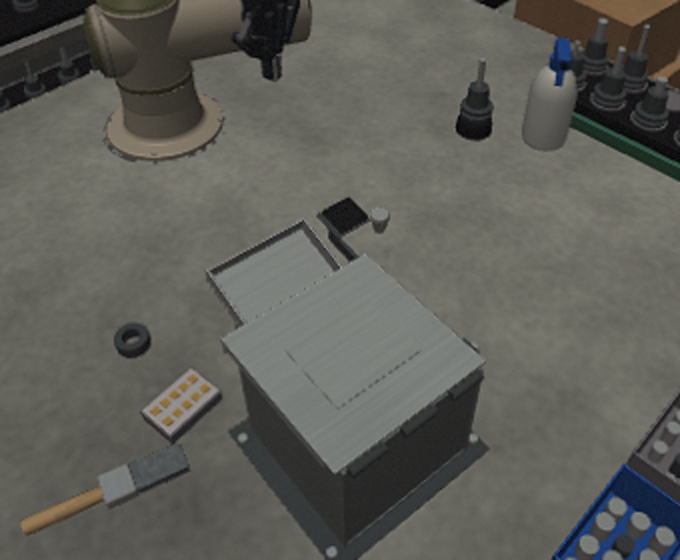

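The lid is shut at 190 mm, the pad is back at 157 mm and the tray is empty. The bystanders look where they were and the arm is clear.

```bash
python3 -c "
from rig import *
print(finish_job())"
```

```text
the job is handed in; nothing more can be done
None
```

I pressed the paddle down to its rigid stop with the shut fingertips, and the three mills rolled into the box. I held it there for more than a second. Then I let the lever rise under the fingers over about 3 s, backed the arm away, and handed the job in at about 15 s.

- **At the stop:** the lid measured 360 mm (362 mm is wide open). The pictures showed the tray empty and the mills in the box. The fingertip push on the paddle peaked at 47 N vertical, about 50 N in total.
- **During the rise:** the paddle pushed back with about 6 N at the three readings. The force fell to zero by TCP height 145 mm, close to where the paddle is at rest, so the lid should not have slammed. I took no pictures during the rise itself.
- **After backing away:** the lid read 190 mm (shut), the pad was back at about 157 mm, the tray was empty, and the wrist force was about zero. The bystanders looked unmoved by eye in the pictures.

One check disagreed with the description: the real finger ends came out about 28 mm behind the reported TCP. I found contact by the force reading and the wrist depth picture instead. Contact came near TCP height 133 mm going down, but was still felt at 136 mm coming up, so that offset is only good to a few millimetres.

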